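# Line up the traverser and roll the van onto the siding

### The job

The goods van stands on the far track of the traverser's sliding deck. With your fingertips, push the deck at the middle of its near edge, away from you along its runners until you feel it drop fully into its locating notches, in line with the siding; then gently push the van by its end along the rails until all of it stands on the siding, clear of the deck. Push only: pinch, lift or carry nothing, keep the van on its rails, leave the deck in its notches and leave the things lying on the bench alone.

Things in the scene. Friction and masses are not known exactly. Their poses are not given: they have to be found in the camera images.
- traverser: Fixed plywood traverser base and siding. Origin: its underside, below the middle of the seated deck; top at z 12 mm. x: away from the robot, the way the deck travels; y: left along the tracks; z up. Two wooden runners along x, middles at y -85 and 85 mm, 20 mm wide, x -160 to 105 mm, tops at z 26 mm, each with two notches 6 mm deep; low stops (z 35 mm) at the runner ends.
- siding (a point): At rail-top level, middle of the siding track, at its right-hand end, in the traverser's frame at x 36, y 121, z 48 mm, 3 mm beyond the seated deck's left end. Axes as the traverser's. The raised siding track runs from here along +y for 299 mm; the beam of its buffer stop faces the van at y 266 mm, leaving 40 mm more than the van's length.
- deck: Loose plywood deck, 0.6 kg, 236 mm long in y, with two tracks along y, middles at x -40 mm (empty) and 36 mm (van); rail tops at z 29 mm. Origin: below its middle at the foot of its battens. Sliding on the runners (friction 1 to 3 N) it lies at z 26 mm in the traverser's frame; at x -3 to 0 mm there it drops to z 20 mm and the far notch walls stop it. Side play 1 mm.
- deck_lip (a point): Middle of the outer (near) face of the wooden lip along the deck's near edge: the place to push, towards +x, near its middle (pushed far off it, the deck racks in its runners). The face is 236 mm wide in y and reaches 10.5 mm above and below this point. In the deck's frame this point is at x -83, y 0, z 20.5 mm.
- goods_van: Loose brown goods van, grey roof, 0.35 kg, 72 mm wide, 82 mm high, standing along the deck's far track. Origin: midway between its wheels, 1 mm below the rail tops; y along its length, z up. Flat end walls at y -100 and 100 mm, z 17 to 78, 62 mm wide; its buffers and buffer beams reach to y -111 and 111 mm at z 20 to 29. It runs on the rails with about 1 N of friction and does not coast far.
- wheelset: Loose gauge-0 wheelset lying on the bench in front of the siding, 48 mm long, wheels 24 mm; origin under its middle. Not part of the job.
- solder_reel: Loose reel of solder wire with blue flanges, 61 by 63 mm, 50 mm high, standing on the front of the bench; origin under its middle. Not part of the job.
- screwdriver: Loose red-handled screwdriver, 196 mm long (y), 21 mm thick, on the front of the bench; origin under its middle. Not part of the job.
- glue_weight: Loose dark slate block, 56 by 96 by 19 mm, on the front of the bench; origin under its middle. Not part of the job.

How it is judged:
By the outcome, as a careful person would: the job done as asked, in the order asked, and still so for the second after the job is handed in, with the robot touching nothing.
It also fails if it takes over 58 s, if anything falls off the work surface, if the arm or the gripper's body presses on something with over 40 N, if the wrist force passes 120 N, or if a joint passes its speed limit or range.

### The arm

A 6-joint arm with a two-finger parallel gripper is mounted at the origin on a cart in front of the work surface, level with it; the furniture and walls round the work are solid. World frame = base frame: x ahead of the robot, y to its left, z up, the work surface at z = 0. Lengths are in mm, angles in rad, forces in N, time in s.
With the tool pointing down it reaches from about 400 to 925 mm from the base axis. Payload 12.5 kg.
Tool frame: the origin (TCP) lies on the front face of the gripper's body, between the roots of the fingers; the fingertips stand 78 mm ahead of it and the grasp point (between the pads) lies 59 mm ahead of it (env.nose_length is the distance from the TCP to the fingertips, in mm); z points along the fingers, y is the line along which they close (so a half turn about z gives the same grasp; the last joint's range is limited). The gripper opens to 95 mm and grips with 3 to 60 N. Pads are 20 mm wide; open, the fingers measure 119 mm over their backs; the gripper's body (75 mm by 180 mm) begins 59 mm behind the grasp point.
Start: joints at [-1.343, 0.491, 1.559, -0, 1.092, -0.106], TCP at [204.794, -590.506, 292.261] pointing down, gripper open.
Joint ranges: [-3.1, 3.1], [-0.84, 2.19], [0.05, 2.79], [-1.13, 4.28], [0.06, 2.93], [-2.69, 2.69]. Speed limits (rad/s): [2.22, 2.22, 2.79, 3.14, 3.14, 3.14].

### API

Orientations are given as [roll, pitch, yaw] about the fixed x, y, z axes, in that order (R = Rz(yaw) Ry(pitch) Rx(roll)).
In Python, from cell import env gives the robot as it stands.
- The arm moves only by the tool jog_arm, never from a script. Its argument "motion" is a list of rows, each a list of 7 numbers: the turn, a rotation vector about the tool's x, y, z in degrees, then the shift along the tool's x, y, z in mm, then the finger opening in mm, from 0 to 95.1. In form: [[wx, wy, wz, x, y, z, hand], ...]. A call has 1 to 10 rows; each row shifts and turns the commanded pose from where the row before left it, along the tool's axes as they then stand; what a row does not reach is not made up. A row lasts 1/8 s, in which the tool goes at most 62.5 mm and 10.7 degrees, less where a joint would pass 70% of its speed; a pose out of reach is approached as far as the arm can. A call is refused whole if a number of a shift passes 62.5 or a number of a turn 10.7, either way. A call with a gripper value outside its range is refused whole. The fingers move at their own pace and stop on an object; the grip force is fixed at half the most. Time passes only in rows, so rows that do not move let the fingers close. It gives the time, the measured TCP pose, the force, the opening and the grip force at its end, in the units of the state.
- env.state(): the state, without advancing time (a new reading comes with each control period).
- env.read_camera(name): name is "side" or "top" or "wrist"; returns a dict with "color" (480x640x3 uint8, red, green, blue), "z_map" (480x640 float32, mm along the optical axis (not along the pixel's ray), 0 where there is no reading), "camera_matrix" (3x3 intrinsics, pixels), "world_to_cam" (4x4, takes a point from world to camera coordinates). Camera axes: x right, y up, looking along -z (the intrinsics and any distortion apply to the point x, -y, -z); pixel columns grow to the right and rows downward; lengths in mm; the calibration is good to about 2 mm. A picture is of the moment at which its call begins.
- env.job_done(): hands the job in; it is judged then, once.
Trained networks look in the newest picture that a camera, given by its name, has taken for a name from the list of things; names that differ only in an ending like _2 or _b are one class to them, and where a whole thing is asked for, a point or a joint stands for the part that bears it (a point fixed in the world has none). Each returns a list of dicts, best first, with "score" (0 to 1); they miss things now and then, are a little off and sometimes report something else, mostly with a low value. They report only what shows in the picture. A call takes as long as a camera call.
- env.recognise(camera, thing): "location" ([column, row] in pixels, amid what is visible of it).
The state is a dict: "t": time; "joints": joint angles; "qvel": joint speeds; "tau": joint torques, N m; "eef_pos": TCP position; "tcp_rot": TCP orientation; "ft_force": force on the tool from outside, world axes, zero at the start; "moment": the same for the moment, N m; "opening": opening from 0.0 (shut) to 1.0 (fully open); "grip_force": force on a finger pad.
Only numpy, scipy, OpenCV 4.12 (cv2) and the standard library are available. Lean on these libraries where they do the work, as an engineer would, in place of code of your own. Each camera call takes 0.05 s, during which the arm holds its last target. There are 200 camera calls.

## Working session

There is one attempt and no reset: what is moved stays moved. The work goes in short steps, Python scripts to look and compute and a tool call to move; the robot and the scene stay as the last step left them, time stands still between calls to the robot, and variables do not carry over. Pictures are saved under pics/ and viewed, at most 10 in all, crops included, and the job is handed in when it is done.

Besides the shell and the picture viewer there is one more tool, called after "Request:" as name([rows], argument=value, ...), one row to a line, values as JSON. jog_arm: Moves the arm, as the interface text tells. Its arguments: {"type":"object","properties":{"motion":{"type":"array"}},"required":["motion"]}

```bash
mkdir -p pics; cat > h.py <<'E'
import numpy as np,cv2
from cell import env
def cam(n):
    return env.read_camera(n)
def back(c,u,v,z=None):
    K=c["camera_matrix"];d=c["z_map"][int(round(v)),int(round(u))] if z is None else z
    p=np.array([(u-K[0,2])/K[0,0]*d,-(v-K[1,2])/K[1,1]*d,-d,1])
    return (np.linalg.inv(c["world_to_cam"])@p)[:3]
def cloud(c):
    K=c["camera_matrix"];d=c["z_map"].astype(float);v,u=np.mgrid[:480,:640]
    P=np.stack([(u-K[0,2])/K[0,0]*d,-(v-K[1,2])/K[1,1]*d,-d,np.ones_like(d)],-1)
    W=(P@np.linalg.inv(c["world_to_cam"]).T)[...,:3];W[d==0]=np.nan
    return W
def save(c,n): cv2.imwrite("pics/"+n,c["color"][...,::-1])
E
python3 - <<'E'
from h import *
s=env.state();print(s["t"],s["eef_pos"],s["tcp_rot"],s["opening"])
for n in("top","side"):
    c=cam(n);save(c,n+"1.png");W=cloud(c);np.savez("/tmp/"+n,W=W,col=c["color"],K=c["camera_matrix"],T=c["world_to_cam"])
    for t in("deck","deck_lip","goods_van","siding","traverser","wheelset","solder_reel","screwdriver","glue_weight"):
        for r in env.recognise(n,t)[:1]:
            u,v=r["location"];print(n,t,round(r["score"],2),np.round(r["location"]),np.round(W[int(v),int(u)]))
a=cv2.imread("pics/top1.png");
E
```

```text
0.0 [ 204.75168632 -590.34384031  291.64971832] [-3.14048879e+00 -9.97894860e-05  3.33781021e-01] 0.9984721531835906
top deck 0.74 [254. 313.] [353. 268.  18.]
top deck_lip 0.9 [338. 240.] [509.  84.  43.]
top goods_van 0.75 [342. 205.] [568.  79. 136.]
top siding 0.7 [262. 186.] [627. 251.  42.]
top traverser 0.97 [266. 182.] [637. 240.  38.]
top wheelset 0.44 [254. 312.] [356. 267.  11.]
top screwdriver 0.8 [364. 310.] [359.  31.  24.]
top glue_weight 0.94 [451. 311.] [ 356. -157.   17.]
side deck 0.75 [314. 242.] [513. 107.  49.]
side deck_lip 0.56 [316. 243.] [507. 110.  47.]
side goods_van 0.96 [288. 209.] [538. 159. 124.]
side siding 0.71 [313. 244.] [511. 119.  48.]
side traverser 0.62 [183. 302.] [584. 384.  38.]
side wheelset 0.74 [366. 321.] [343. 251.   7.]
side solder_reel 0.91 [314. 372.] [342. 421.  34.]
side screwdriver 0.71 [400. 265.] [358.  52.  13.]
side glue_weight 0.77 [432. 230.] [ 356. -163.   13.]
```

View pics/top1.png

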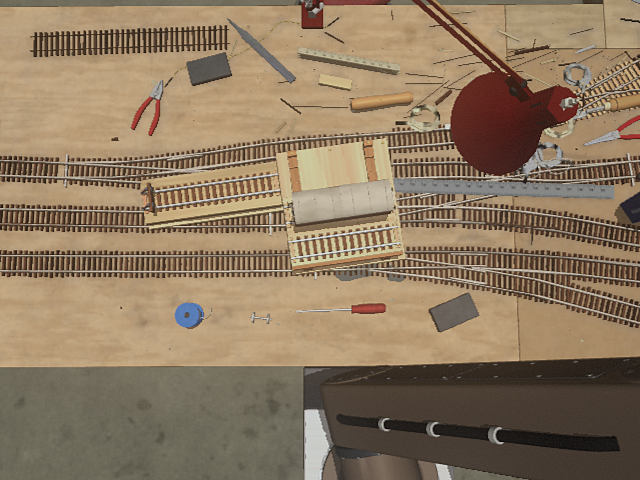

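View pics/side1.png

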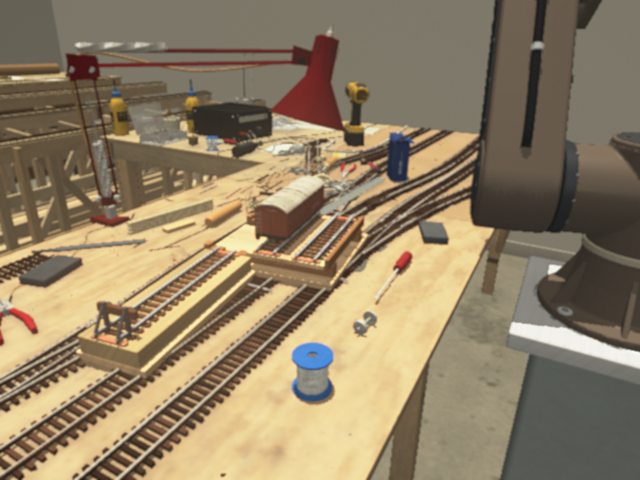

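The top view shows the deck drawn toward the robot: near lip from about (292,268) to (405,255). The van is at (342,205), the siding runs from (280,190) to its buffer stop at (148,200), and there is a lamp at (495,122). Next I'll fit the geometry.

```bash
python3 - <<'E'
from h import *
D=np.load("/tmp/top.npz");W=D["W"];
def rect(m,name):
    P=W[m][:,:2].astype(np.float32);r=cv2.minAreaRect(P);print(name,len(P),np.round(r[0]),np.round(r[1]),round(r[2],1));print(np.round(cv2.boxPoints(r)).tolist())
x,y,z=W[...,0],W[...,1],W[...,2]
v,u=np.mgrid[:480,:640]
rect((z>95)&(z<150)&(u>280)&(u<400)&(v>170)&(v<235),"van")
rect((z>40)&(z<64)&(u>285)&(u<408)&(v>222)&(v<275),"deck near")
rect((z>33)&(z<60)&(u>140)&(u<285)&(v>165)&(v<232),"siding")
rect((z>5)&(z<60)&(u>270)&(u<400)&(v>135)&(v<180),"base far")
for uu in (300,320,340,360,380,395):
    print(uu,[(vv,int(x[vv,uu]),int(y[vv,uu]),int(np.nan_to_num(z[vv,uu]))) for vv in range(246,278,2)])
m=(z>80)&(u>400)&(v<250)&(v>0)
print("lamp",np.nanpercentile(W[m],[0,2,50,98,100],axis=0).round())
m=(u>385)&(u<640)&(v>170)&(v<215)
for uu in range(390,620,25): print(uu,[(vv,int(np.nan_to_num(x[vv,uu])),int(np.nan_to_num(y[vv,uu])),int(np.nan_to_num(z[vv,uu]))) for vv in range(170,212,6)])
S=np.load("/tmp/side.npz")["W"]
# lamp bottom from side
m=(S[...,2]>100)&(S[...,0]>450)&(S[...,0]<900)&(S[...,1]<30)&(S[...,1]>-500)
Q=S[m];print(len(Q),np.nanpercentile(Q,[0,2,50,98,100],axis=0).round())
Q=Q[(Q[:,2]>150)&(Q[:,2]<900)]
for a in range(100,700,40):
    q=Q[(Q[:,2]>=a)&(Q[:,2]<a+40)]
    if len(q):print(a,q.min(0).round(),q.max(0).round(),len(q))
c=cv2.imread("pics/top1.png")[120:300,130:420];cv2.imwrite("pics/c1.png",cv2.resize(c,None,fx=2.7,fy=2.7,interpolation=2))
E
```

```text
van 3331 [579.  79.] [ 68. 206.] 8.0
[[531.0, 176.0], [560.0, -28.0], [627.0, -19.0], [598.0, 186.0]]
deck near 4331 [509.  73.] [101. 237.] 7.3
[[444.0, 184.0], [474.0, -51.0], [574.0, -38.0], [544.0, 197.0]]
siding 5746 [613. 357.] [110. 309.] 4.1
[[547.0, 507.0], [569.0, 198.0], [679.0, 206.0], [657.0, 515.0]]
base far 4189 [697.  88.] [106. 289.] 0.8
[[642.0, 231.0], [646.0, -57.0], [752.0, -56.0], [748.0, 233.0]]
300 [(246, 495, 165, 48), (248, 491, 165, 45), (250, 486, 165, 50), (252, 482, 165, 51), (254, 477, 165, 52), (256, 473, 165, 54), (258, 469, 165, 49), (260, 465, 165, 52), (262, 461, 165, 48), (264, 456, 165, 47), (266, 451, 165, 59), (268, 447, 165, 56), (270, 446, 166, 12), (272, 442, 166, 12), (274, 438, 167, -2), (276, 434, 167, -2)]
320 [(246, 495, 123, 49), (248, 490, 123, 48), (250, 486, 123, 45), (252, 482, 123, 45), (254, 477, 123, 51), (256, 473, 123, 49), (258, 469, 123, 51), (260, 465, 123, 45), (262, 460, 123, 56), (264, 455, 123, 59), (266, 452, 123, 41), (268, 450, 123, 14), (270, 446, 123, 12), (272, 443, 123, -10), (274, 438, 123, -4), (276, 434, 123, 
[... 2712 characters left out ...]
42, -482, 2), (188, 628, -480, 4), (194, 614, -479, 5), (200, 602, -483, -4), (206, 588, -481, -2)]
615 [(170, 670, -542, -2), (176, 655, -539, 2), (182, 643, -541, -4), (188, 631, -544, -10), (194, 616, -539, -3), (200, 602, -538, -3), (206, 588, -537, -1)]
5125 [[ 554. -264.  100.]
 [ 561. -247.  125.]
 [ 684. -176.  307.]
 [ 886.   14.  407.]
 [ 900.   30.  438.]]
180 [ 614. -246.  195.] [ 643. -144.  220.] 130
220 [ 623. -246.  220.] [ 796. -117.  260.] 1064
260 [ 641. -240.  260.] [ 774. -139.  300.] 942
300 [ 658. -244.  300.] [900. -61. 340.] 651
340 [ 654. -264.  340.] [900. -17. 380.] 1583
380 [ 653. -262.  380.] [ 734. -181.  419.] 408
420 [ 671. -264.  420.] [ 681. -247.  438.] 35
```

View pics/c1.png

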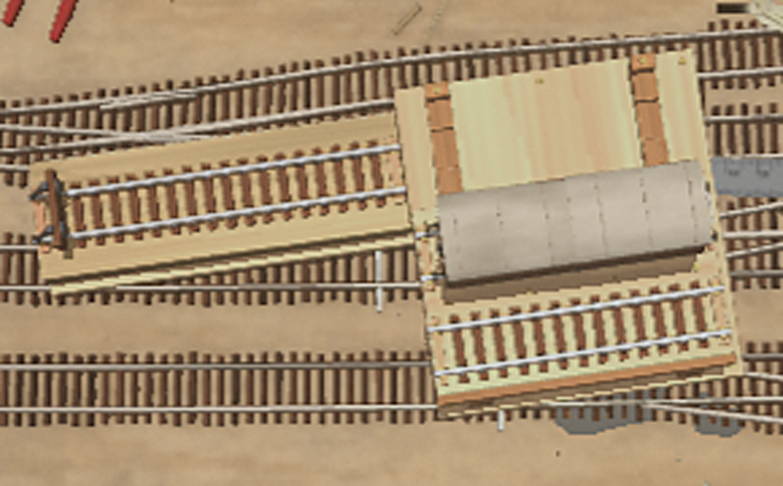

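The crop gives the siding rails at crop (75,238)-(410,190) and (65,192)-(395,148). The lip's near top edge runs roughly from (437,405) to (740,362).

```bash
cat >> h.py <<'E'
def onz(c,u,v,z):
    K,T=c["camera_matrix"],np.linalg.inv(c["world_to_cam"])
    d=T[:3,:3]@np.array([(u-K[0,2])/K[0,0],-(v-K[1,2])/K[1,1],-1]);o=T[:3,3]
    return (o+d*(z-o[2])/d[2])[:2]
E
python3 - <<'E'
from h import *
D=np.load("/tmp/top.npz");c=dict(camera_matrix=D["K"],world_to_cam=D["T"]);W=D["W"]
f=lambda u,v,z:onz(c,u/2.7+130-.3,v/2.7+120-.3,z)
A=[f(*p,48) for p in((75,238),(410,190),(65,192),(395,148))]
print(np.round(A)); 
for i in(0,2): d=A[i]-A[i+1];print("yaw",np.degrees(np.arctan2(-d[0],d[1])))
E_=[f(*p,57) for p in((437,405),(740,362))];print("lip",np.round(E_));d=E_[0]-E_[1];print("yaw",np.degrees(np.arctan2(-d[0],d[1])),np.linalg.norm(d))
R=[f(*p,55) for p in((430,328),(722,287),(437,375),(730,334))];print("deck near rails",np.round(R))
lipmid=(E_[0]+E_[1])/2
yaw=np.radians(7.6);ex=np.array([np.cos(yaw),np.sin(yaw)]);ey=np.array([-ex[1],ex[0]])
deck=lipmid+83*ex;print("deck",deck)
sid=(A[1]+A[3])/2;print("siding",sid,"travO",sid-36*ex-121*ey)
mid=np.mean(A,0);rel=mid-deck;print("dx needed",rel@ex-36,"van in deck",(np.array([579,79])-deck)@ex,(np.array([579,79])-deck)@ey)
S=np.load("/tmp/side.npz")["W"]
for nm,X in(("top",W),("side",S)):
    Q=X[np.isfinite(X[...,0])];Q=Q[(Q[:,2]>150)&(Q[:,0]>480)&(Q[:,0]<850)&(Q[:,1]>-140)&(Q[:,1]<60)]
    for a in range(150,500,50):
        q=Q[(Q[:,2]>=a)&(Q[:,2]<a+50)]
        if len(q)>3:
            for b in range(480,850,60):
                k=q[(q[:,0]>=b)&(q[:,0]<b+60)]
                if len(k)>3:print(nm,a,b,"ymax",np.percentile(k[:,1],98).round(),len(k))
E
```

```text
[[579. 473.]
 [617. 206.]
 [616. 482.]
 [651. 218.]]
yaw 8.105008384072692
yaw 7.5579678541469155
lip [[444. 183.]
 [477. -54.]]
yaw 7.9097179056234115 239.662930348149
deck near rails [[505. 189.]
 [537. -41.]
 [468. 184.]
 [500. -47.]]
deck [542.97399374  75.6900262 ]
siding [634.10623445 211.77013066] travO [614.42549822  87.07182024]
dx needed 71.78407886229002 van in deck 36.1473024424266 -1.483772075704905
top 200 600 ymax -131.0 42
top 200 660 ymax -118.0 350
top 200 720 ymax -120.0 142
top 250 660 ymax -129.0 127
top 250 720 ymax -130.0 70
top 300 780 ymax -82.0 162
top 300 840 ymax -70.0 45
top 350 780 ymax -83.0 359
top 350 840 ymax -68.0 57
side 200 600 ymax -128.0 23
side 200 660 ymax -119.0 226
side 200 720 ymax -120.0 68
side 250 660 ymax -132.0 53
side 250 720 ymax -131.0 26
side 300 780 ymax -84.0 101
side 300 840 ymax -70.0 30
side 350 780 ymax -86.0 191
side 350 840 ymax -67.0 35
```

Request:
jog_arm([
  [0,0,5.65,0,0,0,0],
  [0,0,5.65,0,0,0,0],
  [0,0,0,40,-43.5,0,0],
  [0,0,0,40,-43.5,0,0],
  [0,0,0,40,-43.5,0,0],
  [0,0,0,40,-43.5,0,0],
  [0,0,0,40,-43.5,0,0],
  [0,0,0,40,-43.5,0,0],
  [0,0,0,40,-43.5,0,0],
  [0,0,0,0,0,0,0],
])

```text
t: 2.25
eef_pos: [442.3, -247.8, 292.4]
tcp_rot: [3.142, -0.0, 0.141]
ft_force: [-0.2, 0.1, 0.1]
opening: 0.023
grip_force: 0.0
```

Request:
jog_arm([
  [0,0,0,4.5,-51,15,0],
  [0,0,0,4.5,-51,15,0],
  [0,0,0,4.5,-51,15,0],
  [0,0,0,4.5,-51,15,0],
  [0,0,0,4.5,-51,15,0],
  [0,0,0,4.5,-51,15,0],
  [0,0,0,0,0,28,0],
  [0,0,0,0,0,28,0],
  [0,0,0,0,0,28,0],
  [0,0,0,0,0,0,0],
])

```text
t: 3.5
eef_pos: [425.5, 55.4, 117.1]
tcp_rot: [-3.141, 0.003, 0.136]
ft_force: [-0.1, -0.1, 0.2]
opening: 0.003
grip_force: 0.0
```

Request:
jog_arm([
  [0,0,0,5,-4.5,0,0],
  [0,0,0,7,0,0,0],
  [0,0,0,4,0,0,0],
  [0,0,0,4,0,0,0],
  [0,0,0,4,0,0,0],
  [0,0,0,4,0,0,0],
  [0,0,0,4,0,0,0],
  [0,0,0,4,0,0,0],
  [0,0,0,4,0,0,0],
  [0,0,0,4,0,0,0],
])

```text
t: 4.75
eef_pos: [469.0, 66.6, 118.1]
tcp_rot: [3.142, 0.0, 0.137]
ft_force: [-3.3, -0.9, 0.3]
opening: 0.005
grip_force: 1.5
```

Request:
jog_arm([
  [0,0,0,5,0,0,0],
  [0,0,0,5,0,0,0],
  [0,0,0,5,0,0,0],
  [0,0,0,5,0,0,0],
  [0,0,0,5,0,0,0],
  [0,0,0,5,0,0,0],
  [0,0,0,4,0,0,0],
  [0,0,0,3,0,0,0],
  [0,0,0,2,0,0,0],
  [0,0,0,0,0,0,0],
])

```text
t: 6.0
eef_pos: [507.8, 71.9, 118.3]
tcp_rot: [3.141, -0.001, 0.137]
ft_force: [-0.6, -0.3, -1.3]
opening: 0.005
grip_force: 0.4
```

```bash
python3 - <<'E'
from h import *
s=env.state();print(s["t"],s["eef_pos"],s["ft_force"]);c=cam("top");save(c,"top2.png");a=c["color"][120:300,130:420,::-1];cv2.imwrite("pics/c2.png",cv2.resize(a,None,fx=2.7,fy=2.7,interpolation=2))
E
```

```text
6.0 [507.75482034  71.8754414  118.29864467] [-0.56361819 -0.3340553  -1.26662294]
```

View pics/c2.png

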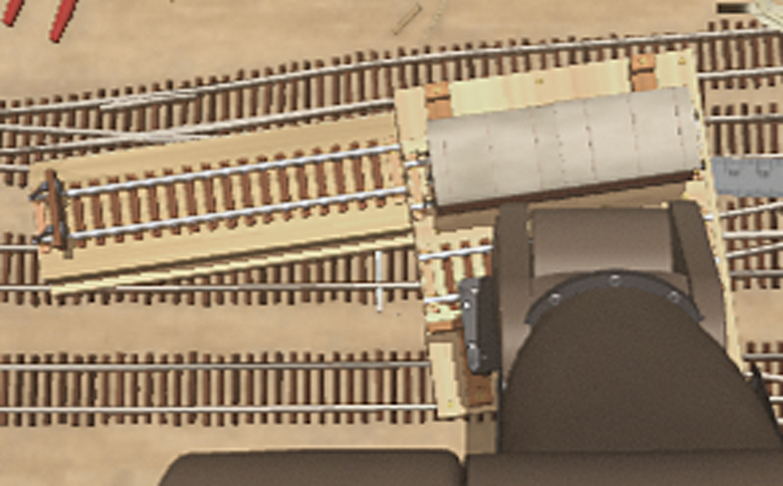

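The deck has slid well in (lip left end now at crop (428,333)), but it is not yet in line with the siding. I'll go on slowly.

Request:
jog_arm([
  [0,0,0,1.5,0,0,0],
  [0,0,0,1.5,0,0,0],
  [0,0,0,1.5,0,0,0],
  [0,0,0,1.5,0,0,0],
  [0,0,0,1,0,0,0],
  [0,0,0,1,0,0,0],
  [0,0,0,1,0,0,0],
  [0,0,0,1,0,0,0],
])

```text
t: 7.05
eef_pos: [517.4, 73.2, 118.2]
tcp_rot: [3.142, 0.0, 0.137]
ft_force: [-4.8, -1.7, 3.1]
opening: 0.004
grip_force: 1.8
```

Request:
jog_arm([
  [0,0,0,1,0,0,0],
  [0,0,0,1,0,0,0],
  [0,0,0,0.5,0,0,0],
])

```text
t: 7.42
eef_pos: [519.9, 73.6, 118.2]
tcp_rot: [3.142, -0.0, 0.137]
ft_force: [-4.0, -0.2, 4.1]
opening: 0.002
grip_force: 1.8
```

Request:
jog_arm([
  [0,0,0,1,0,0,0],
  [0,0,0,1,0,0,0],
])

```text
t: 7.68
eef_pos: [522.2, 73.8, 118.2]
tcp_rot: [3.141, -0.001, 0.137]
ft_force: [-1.8, -0.0, 0.8]
opening: 0.003
grip_force: 1.3
```

Request:
jog_arm([
  [0,0,0,1,0,0,0],
])

```text
t: 7.8
eef_pos: [522.8, 74.0, 118.2]
tcp_rot: [3.141, 0.0, 0.137]
ft_force: [-4.0, -1.1, 0.8]
opening: 0.006
grip_force: 1.7
```

```bash
python3 - <<'E'
from h import *
c=cam("top");W=cloud(c);D=np.load("/tmp/top.npz")["W"];v,u=np.mgrid[:480,:640]
for X in(D,W):
    m=(X[...,2]>120)&(X[...,2]<150)&(u>280)&(u<385)&(v>140)&(v<230);p=X[m];r=cv2.minAreaRect(p[:,:2].astype(np.float32));print(np.median(p[:,2]),np.percentile(p[:,2],90),len(p),r)
s=cam("side");a=s["color"][170:300,180:380,::-1];cv2.imwrite("pics/s2.png",cv2.resize(a,None,fx=4,fy=4,interpolation=2))
E
```

```text
133.0449563857917 136.86832690954674 2958 ((577.85546875, 85.24005889892578), (67.09683227539062, 192.96376037597656), 7.790717601776123)
127.17103587668635 130.98037946169143 2841 ((650.4660034179688, 89.1617660522461), (65.9881820678711, 198.87176513671875), 7.801425457000732)
```

View pics/s2.png

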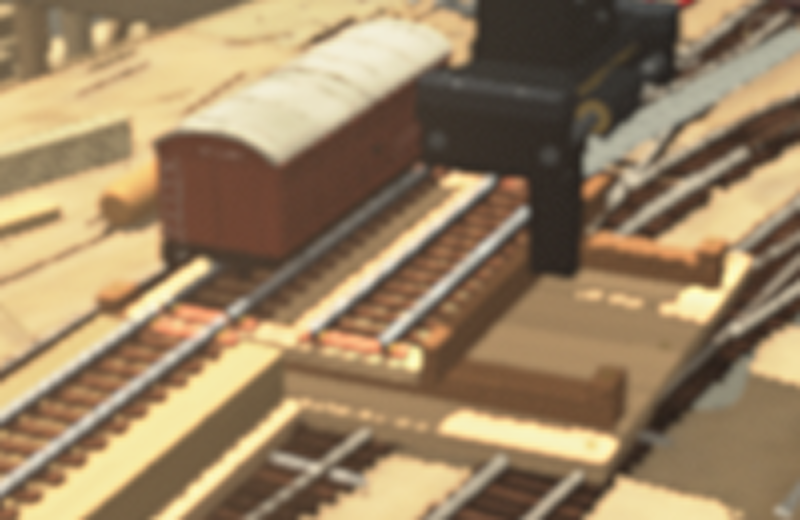

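The van roof fell 5.9 mm and lies at x 650 in line with the siding. The side view shows deck and siding rails meeting at about (250,320), so the deck is seated. Now I back off, rise, and turn the hand for the van.

Request:
jog_arm([
  [0,0,0,-12,0,0,0],
  [0,0,0,0,0,-61,0],
  [0,0,0,0,0,-61,0],
  [0,0,-10,0,0,0,0],
  [0,0,-10,0,0,0,0],
  [0,0,-10,0,0,0,0],
  [0,0,-10,0,0,0,0],
  [0,0,-10,0,0,0,0],
  [0,0,-10,0,0,0,0],
  [0,0,-10,0,0,0,0],
])

```text
t: 9.15
eef_pos: [510.5, 72.3, 240.1]
tcp_rot: [3.141, -0.0, 1.364]
ft_force: [0.4, 0.1, 0.7]
opening: 0.005
grip_force: 0.0
```

Request:
jog_arm([
  [0,0,-10,0,0,0,0],
  [0,0,-10,0,0,0,0],
  [0,0,0,0,0,0,0],
])

```text
t: 9.52
eef_pos: [510.6, 72.3, 240.2]
tcp_rot: [3.141, 0.0, 1.706]
ft_force: [0.3, 0.3, -0.5]
opening: 0.004
grip_force: 0.0
```

Request:
jog_arm([
  [0,0,0,-30,35,0,0],
  [0,0,0,-30,35,0,0],
  [0,0,0,-30,35,0,0],
  [0,0,0,-39,35,0,0],
  [0,0,0,0,0,0,0],
])

```text
t: 10.15
eef_pos: [668.6, -38.7, 239.3]
tcp_rot: [3.141, 0.0, 1.701]
ft_force: [-1.4, 0.2, -0.2]
opening: 0.006
grip_force: 0.0
```

```bash
python3 - <<'E'
from h import *
c=cam("wrist");save(c,"w1.png");s=env.state();print(s["eef_pos"],s["ft_force"])
W=cloud(c);m=(W[...,2]>90)&(W[...,2]<140)&(W[...,0]>550);P=W[m]
if len(P):
    r=cv2.minAreaRect(P[:,:2].astype(np.float32));print(len(P),r,np.round(cv2.boxPoints(r)))
E
```

```text
[667.35128053 -37.36601286 239.34689489] [-0.72653002  0.55774618  0.18594333]
29066 ((659.4686889648438, 39.787601470947266), (66.79763793945312, 108.20530700683594), 7.9890828132629395) [[619.  89.]
 [634. -18.]
 [700.  -9.]
 [685.  98.]]
```

View pics/w1.png

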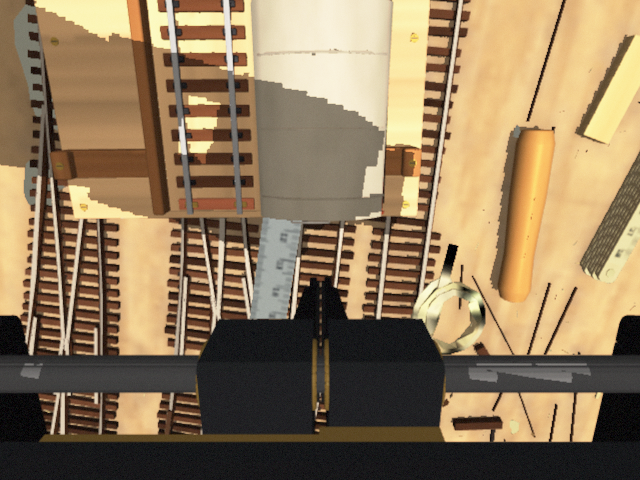

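The wrist view shows the van's end at about (320,218), with the closed fingers just beyond it at (320,285) and nearly centred, so there is clear room to descend.

Request:
jog_arm([
  [0,0,0,0,3,25,0],
  [0,0,0,0,0,25,0],
  [0,0,0,0,0,26,0],
  [0,0,0,3,0,0,0],
  [0,0,0,3,0,0,0],
  [0,0,0,3,0,0,0],
  [0,0,0,3,0,0,0],
  [0,0,0,3,0,0,0],
  [0,0,0,3,0,0,0],
  [0,0,0,3,0,0,0],
])

```text
t: 11.45
eef_pos: [667.3, -15.1, 164.3]
tcp_rot: [3.141, 0.0, 1.707]
ft_force: [0.2, -1.4, -0.5]
opening: 0.002
grip_force: 0.5
```

Request:
jog_arm([
  [0,0,0,5,0,0,0],
  [0,0,0,7,0,0,0],
  [0,0,0,7,0,0,0],
  [0,0,0,7,0,0,0],
  [0,0,0,7,0,0,0],
  [0,0,0,7,0,0,0],
  [0,0,0,7,0,0,0],
  [0,0,0,7,0,0,0],
  [0,0,0,7,0,0,0],
  [0,0,0,7,0,0,0],
])

```text
t: 12.7
eef_pos: [657.9, 52.6, 164.2]
tcp_rot: [-3.142, 0.0, 1.707]
ft_force: [0.9, -0.6, 0.7]
opening: 0.006
grip_force: 0.5
```

Request:
jog_arm([
  [0,0,0,7,0,0,0],
  [0,0,0,7,0,0,0],
  [0,0,0,7,0,0,0],
  [0,0,0,7,0,0,0],
  [0,0,0,7,0,0,0],
  [0,0,0,7,0,0,0],
  [0,0,0,7,0,0,0],
  [0,0,0,7,0,0,0],
  [0,0,0,7,0,0,0],
  [0,0,0,7,0,0,0],
])

```text
t: 13.95
eef_pos: [648.4, 122.0, 164.2]
tcp_rot: [3.142, 0.0, 1.707]
ft_force: [0.6, -0.8, -0.1]
opening: 0.007
grip_force: 0.5
```

```bash
python3 - <<'E'
from h import *
c=cam("top");save(c,"top3.png");s=env.state();print(s["eef_pos"],s["ft_force"]);a=c["color"][120:300,130:420,::-1];cv2.imwrite("pics/c3.png",cv2.resize(a,None,fx=2.7,fy=2.7,interpolation=2))
E
```

```text
[648.24319631 122.73539693 164.15651762] [-1.06185448  1.18095533  0.14396589]
```

View pics/c3.png

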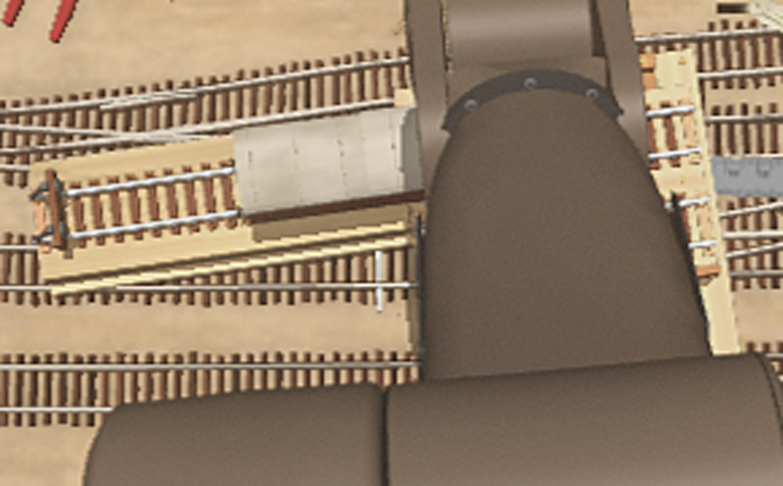

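The van is running straight onto the siding, with its left end at crop (238,180). I'll keep pushing.

Request:
jog_arm([
  [0,0,0,7,0,0,0],
  [0,0,0,7,0,0,0],
  [0,0,0,7,0,0,0],
  [0,0,0,7,0,0,0],
  [0,0,0,7,0,0,0],
  [0,0,0,7,0,0,0],
  [0,0,0,7,0,0,0],
  [0,0,0,7,0,0,0],
  [0,0,0,7,0,0,0],
  [0,0,0,7,0,0,0],
])

```text
t: 15.25
eef_pos: [638.9, 191.4, 164.2]
tcp_rot: [-3.142, 0.0, 1.707]
ft_force: [0.0, 0.5, -0.7]
opening: 0.0
grip_force: 0.3
```

Request:
jog_arm([
  [0,0,0,6,0,0,0],
  [0,0,0,5,0,0,0],
  [0,0,0,5,0,0,0],
  [0,0,0,4,0,0,0],
  [0,0,0,4,0,0,0],
  [0,0,0,3,0,0,0],
  [0,0,0,2,0,0,0],
  [0,0,0,0,0,0,0],
])

```text
t: 16.25
eef_pos: [635.0, 219.8, 164.3]
tcp_rot: [3.141, -0.0, 1.707]
ft_force: [0.3, -0.6, 0.3]
opening: 0.004
grip_force: 0.0
```

```bash
python3 - <<'E'
from h import *
c=cam("top");W=cloud(c);s=env.state();print(s["t"],s["eef_pos"],s["ft_force"]);a=c["color"][120:300,110:400,::-1];cv2.imwrite("pics/c4.png",cv2.resize(a,None,fx=2.7,fy=2.7,interpolation=2))
s=cam("side");a=s["color"][190:370,60:330,::-1];cv2.imwrite("pics/s4.png",cv2.resize(a,None,fx=2.9,fy=2.9,interpolation=2))
E
```

```text
16.3 [635.02249515 219.65267208 164.23446893] [-0.10602297 -0.15308295 -0.30350236]
```

View pics/c4.png

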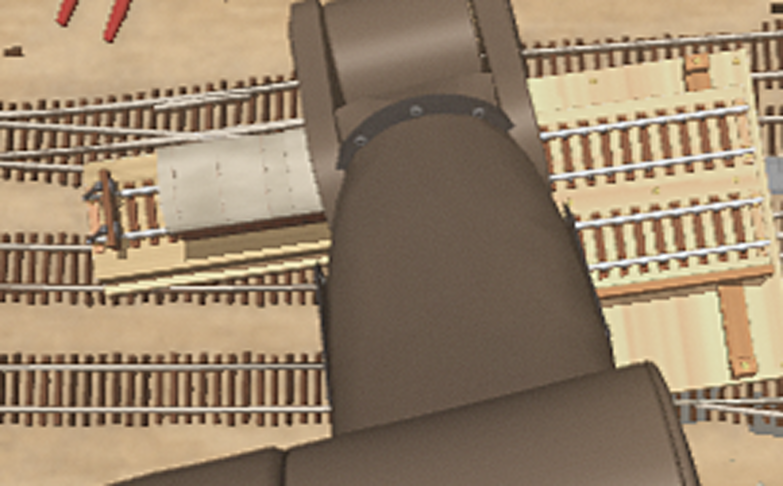

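The van's left end is at crop (160,190) and the stop beam is near 120. Its right end is only a few mm onto the siding, so I'll push 11 mm more, then back off and rise.

Request:
jog_arm([
  [0,0,0,3,0,0,0],
  [0,0,0,3,0,0,0],
  [0,0,0,3,0,0,0],
  [0,0,0,2,0,0,0],
  [0,0,0,0,0,0,0],
  [0,0,0,-10,0,0,0],
  [0,0,0,-15,0,0,0],
  [0,0,0,0,0,-50,0],
  [0,0,0,0,0,-60,0],
  [0,0,0,-50,0,0,0],
])

```text
t: 17.6
eef_pos: [644.7, 156.9, 279.2]
tcp_rot: [3.133, -0.0, 1.71]
ft_force: [0.9, -0.3, -1.1]
opening: 0.006
grip_force: 0.0
```

Request:
jog_arm([
  [0,0,0,-50,0,0,0],
  [0,0,0,-50,0,0,0],
  [0,0,0,-30,-50,0,0],
  [0,0,0,0,-50,0,0],
  [0,0,0,0,0,0,0],
])

```text
t: 18.23
eef_pos: [559.7, 12.2, 274.6]
tcp_rot: [-3.14, -0.0, 1.705]
ft_force: [1.1, 0.9, 0.2]
opening: 0.005
grip_force: 0.0
```

```bash
python3 - <<'E'
from h import *
c=cam("top");W=cloud(c);v,u=np.mgrid[:480,:640]
m=(W[...,2]>90)&(W[...,2]<145)&(u>150)&(u<320)&(v>140)&(v<230);P=W[m];r=cv2.minAreaRect(P[:,:2].astype(np.float32));print(len(P),r,np.median(P[:,2]),np.round(cv2.boxPoints(r)).tolist())
a=c["color"][120:300,110:400,::-1];cv2.imwrite("pics/c5.png",cv2.resize(a,None,fx=2.7,fy=2.7,interpolation=2))
E
```

```text
3334 ((615.057373046875, 341.31494140625), (69.0846939086914, 205.7265625), 6.819319725036621) 125.88293993036018 [[569.0, 439.0], [593.0, 235.0], [662.0, 243.0], [637.0, 448.0]]
```

View pics/c5.png

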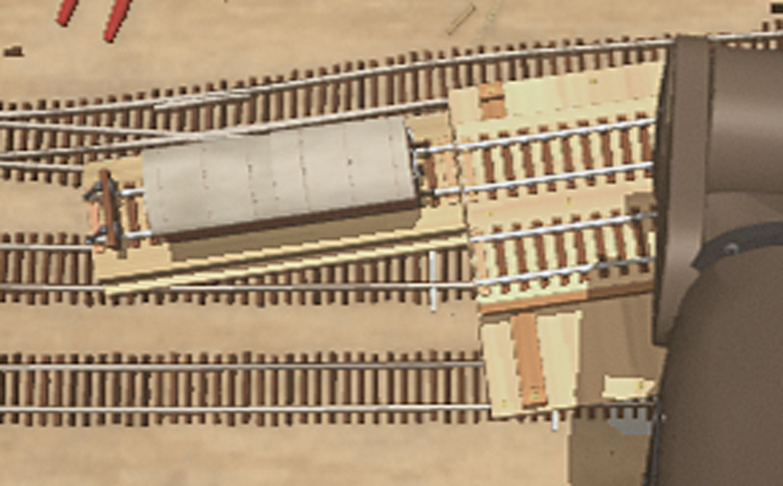

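The van stands on the siding with its right buffers at crop (425,155), about 20 mm clear of the deck edge at (455,160). The deck is in line and the arm is clear.

```bash
python3 -c "
from cell import env
print(env.job_done())"
```

```text
the job is handed in; nothing more can be done
None
```

The job is handed in (no verdict was returned): the deck has dropped into its notches in line with the siding, and the whole van stands on the siding about 20 mm clear of the deck, at about 18 s of the 58 s allowed.

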